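# Set the seal time with the inner knob of a concentric pair

## Task

On the square-cased seal timer, turn the inner knob (the black bar on top) until its nose points at the raised white index rib at one edge of its case. Do not turn the outer ring below it, leave the round-cased timer's inner knob as it is, and let go.

Things in the scene. Friction and masses are not known exactly. Their poses are not given: they have to be found in the camera images.
- square_timer: Seal timer in a square grey case 90 x 90 x 40 mm high, fixed; place and yaw vary. Origin: centre of its underside on the table; z up; the upright knob axis passes through it. White index rib (9 x 6 mm, 10 mm high) on the case top, 35 to 44 mm from the axis towards the body's +x, which points away from the robot within 0.75 rad. Grey outer ring: 56 mm across, from 40 to 56 mm above the table.
- square_timer_inner (a joint): Its black inner knob: foot 34 mm across, 56 to 62 mm above the table, then a flat-sided bar 40 long, 14 mm thick, 62 to 94 mm up, centred on the axis; wedge nose and white line at the pointing end. Rad: 0 = nose at the rib, + = anticlockwise from above; starts 0.7 to 1.4; stops only at -0.6 and 1.8. Friction 0.05 N m; stays where left.
- square_timer_tab (a point): Point on the thumb tab of the square timer's outer ring, 33 mm from the knob axis, 54 mm above the table. The ring turns about the same axis with about 0.03 N m of friction, independent of the inner knob; its start angle varies and it must stay as found.
- round_timer_pointer (a point): Nose tip of the inner knob on the other timer, which has a round grey case 92 mm across and 40 mm high and knobs of the same kind; 26 mm from its knob axis, 86 mm above the table. It must stay as found.

How it is judged:
At the end, for the whole second after the job is handed in: The inner knob of the square timer points at the index rib within 0.18 rad (10 degrees), the tab of its outer ring is within 6 mm (10 degrees) of where it was, and the round timer's pointer within 6 mm of where it was (value of joint square_timer_inner between -0.18 and 0.18 rad and distance of each of square_timer_tab, round_timer_pointer from where it was at the start of the episode below 0.006 m); the robot touches nothing.
It fails at once if the outer ring of the square timer is turned (its tab moved more than 6 mm) (distance of square_timer_tab from where it was at the start of the episode above 0.006 m).
It fails at once if the round timer's inner knob is turned (its nose moved more than 6 mm) (distance of round_timer_pointer from where it was at the start of the episode above 0.006 m).
It also fails if it takes over 32 s, if anything falls off the work surface, if the arm or the gripper's body presses on something with over 40 N, if the wrist force passes 120 N, or if a joint passes its speed limit or range.

## Robot

A 6-joint arm with a two-finger parallel gripper is mounted at the origin on a cart in front of the work surface, level with it; the furniture and walls round the work are solid. World frame = base frame: x ahead of the robot, y to its left, z up, the work surface at z = 0. Lengths are in m, angles in rad, forces in N, time in s.
With the tool pointing down it reaches from about 0.425 to 0.95 m from the base axis. Payload 3.5 kg.
Tool frame: the origin (TCP) lies midway between the tips of the shut fingers; the grasp point (between the pads) lies 19 mm behind it (ctrl.pinch_z is the distance from the TCP to the grasp point, in m); z points along the fingers, y is the line along which they close (so a half turn about z gives the same grasp; the last joint's range is limited). The gripper opens to 85 mm and grips with 20 to 120 N. Pads are 22 mm wide; open, the fingers measure 114 mm over their backs; the gripper's body (76 mm by 85 mm) begins 54 mm behind the grasp point. The pads swing forward as they close: fully open they stand 13 mm farther back than shut.
Start: joints at [1.111, 0.286, 1.577, -0, 1.279, -0.15], TCP at [0.206, 0.643, 0.231] pointing down, gripper open.
Joint ranges: [-2.77, 2.77], [-0.9, 2.22], [0.21, 2.48], [-1.53, 4.67], [0.24, 2.81], [-2.84, 2.84]. Speed limits (rad/s): [2.79, 2.79, 3.14, 3.14, 3.14, 3.14].

## Interface

Orientations are given as a unit quaternion [x, y, z, w].
In Python, from plant import get_state, viewer, sign_off, ctrl gives the robot as it stands. The module is installed in compiled form; this text tells all that it offers.
- The arm moves only by the shell command python3 -m handwheel 'ROWS' [FORCE]. ROWS is JSON, a list that holds one entry, the list of rows, each a list of 5 numbers: the finger opening in m, from 0 to 0.0854, then the shift along the tool's x, y, z in m, then the turn about the tool's z in degrees. In form: [[[claw, x, y, z, spin], ...]]. A call has 1 to 12 rows; each row shifts and turns the commanded pose from where the row before left it, along the tool's axes as they then stand; what a row does not reach is not made up. A row lasts 1/12 s, in which the tool goes at most 41.7 mm and 7.16 degrees, less where a joint would pass 70% of its speed; a pose out of reach is approached as far as the arm can. A call is refused whole if a number of a shift passes 0.0417 or a number of a turn 7.16, either way. A call with a gripper value outside its range is refused whole. The fingers move at their own pace and stop on an object; FORCE is the grip in N (left out, the last holds). Time passes only in rows, so rows that do not move let the fingers close. It gives the time, the measured TCP pose, the force, the opening and the grip force at its end, in the units of the state.
- get_state(): the state, without advancing time (a new reading comes with each control period).
- viewer.read_camera(name): name is "side" or "top"; returns the picture (400x640x3 uint8, blue, green, red); there is no depth.
- viewer.camera_params(name): a dict with "fov_y" (degrees; the focal length in pixels is half the picture's height over the tangent of half this angle, whatever the lens; pixels are square), "cx", "cy" (the principal point, pixels), "xyz" and "attitude" of the camera in the world. Camera axes: x right, y up, looking along -z (the intrinsics and any distortion apply to the point x, -y, -z); pixel columns grow to the right and rows downward; lengths in m; the calibration is good to about 2 mm. A picture is of the moment at which its call begins. camera_params takes no time and is no camera call.
- sign_off(): hands the job in; it is judged then, once.
Trained networks look in the newest picture that a camera, given by its name, has taken for a name from the list of things; names that differ only in an ending like _2 or _b are one class to them, and where a whole thing is asked for, a point or a joint stands for the part that bears it (a point fixed in the world has none). Each returns a list of dicts, best first, with "confidence" (0 to 1); they miss things now and then, are a little off and sometimes report something else, mostly with a low value. They report only what shows in the picture. A call takes as long as a camera call.
- viewer.look_for(camera, name): "extent" ([left, top, width, height] as shares, 0 to 1, of the picture: columns of its width, rows of its height, round what is visible of it).
- viewer.outline_of(camera, name): "mask" (400x640 bool, what is visible of it) and "extent" ([left, top, width, height] as shares, 0 to 1, of the picture: columns of its width, rows of its height, round what is visible of it).
- viewer.pinpoint(camera, name): "xy" ([column, row] as shares, 0 to 1, of the picture: columns of its width, rows of its height: a listed point, or the origin of a listed thing).
The state is a dict: "time": time; "qpos": joint angles; "dq": joint speeds; "joint_efforts": joint torques, N m; "eef_pos": TCP position; "tcp_rot": TCP orientation; "contact_force": force on the tool from outside, world axes, zero at the start; "wrist_torque": the same for the moment, N m; "opening": opening from 0.0 (shut) to 1.0 (fully open); "finger_force": force on a finger pad.
Only numpy, scipy, OpenCV 4.12 (cv2) and the standard library are available. Lean on these libraries where they do the work, as an engineer would, in place of code of your own. Each camera call takes 0.05 s, during which the arm holds its last target. There are 200 camera calls.

## Working session

There is one attempt and no reset: what is moved stays moved. The work goes in short steps, Python scripts to look and compute and a shell command to move; the robot and the scene stay as the last step left them, time stands still between calls to the robot, and variables do not carry over. Pictures are saved under pics/ and viewed, at most 10 in all, crops included, and the job is handed in when it is done.

```bash
mkdir -p pics; python3 - <<'E'
from plant import get_state, viewer, ctrl
import cv2
s=get_state(); print(s, ctrl.pinch_z)
for c in("side","top"):
    print(c,viewer.camera_params(c))
    cv2.imwrite(f"pics/{c}0.png",viewer.read_camera(c))
    for n in("square_timer","square_timer_inner","square_timer_tab","round_timer_pointer"):
        r=viewer.pinpoint(c,n); print(n,[(round(d['xy'][0]*640,1),round(d['xy'][1]*400,1),round(d['confidence'],2)) for d in r])
E
```

```text
{'time': 0.0, 'qpos': array([ 1.11100575e+00,  2.87192089e-01,  1.57816914e+00,  1.18163131e-05,
        1.27857581e+00, -1.50004147e-01]), 'dq': array([-9.89823728e-05, -2.66166367e-04, -4.79589545e-04,  9.07842601e-04,
        1.69244049e-03, -2.52480478e-05]), 'joint_efforts': array([-4.01504622e-04, -4.05990887e+01, -2.92626125e+01, -1.88961303e-04,
        5.93153542e-03,  8.37903741e-06]), 'eef_pos': array([0.20545848, 0.64229138, 0.2299338 ]), 'tcp_rot': array([ 1.54276174e-01,  9.88027068e-01, -1.11643197e-03, -3.57281927e-04]), 'contact_force': array([-0.45208585, -0.3551587 , -0.41566349]), 'wrist_torque': array([0.01684212, 0.04667408, 0.03372109]), 'finger_force': 0.0, 'opening': 1.0014152541296586} 0.0187
side {'fov_y': 45.76769161871486, 'cx': 319.78469746637495, 'cy': 197.1323196839649, 'xyz': array([0.50819662, 0.69073883, 0.51092784]), 'attitude': array([-0.01470423,  0.50165228,  0.86494237, -0.00186229])}
square_timer [(275.3, 273.2, 0.71)]Traceback (most recent call last):
  File "<stdin>", line 8, in <module>
ValueError: it knows: round_timer_pointer, square_timer, square_timer_tab
```

```bash
python3 - <<'E'
from plant import get_state, viewer, ctrl
import cv2,numpy as np
print(viewer.camera_params("top"))
ims=[]
for c in("side","top"):
    im=viewer.read_camera(c); ims.append(im)
    cv2.imwrite(f"pics/{c}1.png",im)
    for n in("square_timer","square_timer_tab","round_timer_pointer"):
        r=viewer.pinpoint(c,n); print(c,n,[(round(d['xy'][0]*640,1),round(d['xy'][1]*400,1),round(d['confidence'],2)) for d in r])
    try:
        r=viewer.outline_of(c,"square_timer_inner")
        for d in r:
            print(c,'inner',d['confidence'],np.array(d['extent'])*[640,400,640,400]); 
        np.save(f"{c}_m.npy",r[0]['mask'])
    except Exception as e: print(e)
E
```

```text
{'fov_y': 47.01673487505, 'cx': 309.85009129825505, 'cy': 200.12344395957328, 'xyz': array([ 0.47469555, -0.03366565,  0.93949101]), 'attitude': array([ 0.03138594, -0.03949459, -0.70074905,  0.711622  ])}
side square_timer [(274.4, 273.1, 0.68)]
side square_timer_tab []
side round_timer_pointer [(339.4, 196.3, 0.68)]
side inner 0.59 [256.192 225.32   29.504  30.6  ]
top square_timer [(259.5, 179.7, 0.72)]
top square_timer_tab [(241.5, 174.4, 0.88)]
top round_timer_pointer [(310.6, 235.7, 0.71)]
top inner 0.65 [249.728 161.2    18.816  23.8  ]
```

View pics/side1.png

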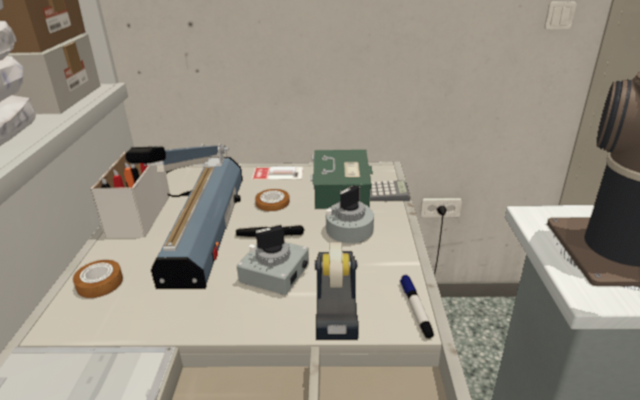

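View pics/top1.png

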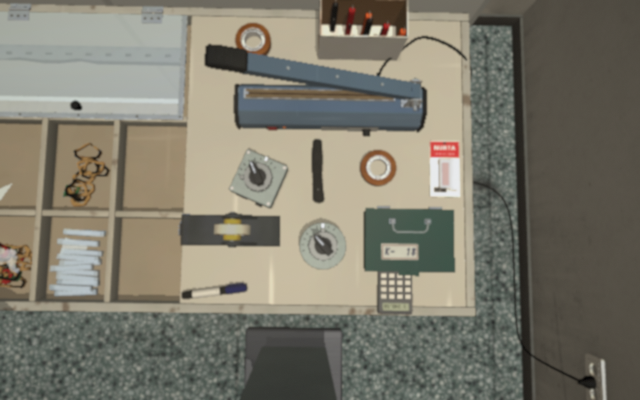

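Side view: square timer at about (273,262), its black bar at (270,240); round timer at (350,215). Top view: square timer at (259,178), rib near its upper edge (268,155), round timer at (323,244). Robot +x is up in the top picture.

```bash
cat > h.py <<'E'
from plant import get_state, viewer, ctrl
import cv2,numpy as np
from scipy.spatial.transform import Rotation as R
def cam(c):
    p=viewer.camera_params(c); f=200/np.tan(np.radians(p['fov_y']/2))
    return p,f,R.from_quat(p['attitude']).as_matrix()
def ray(c,u,v):
    p,f,M=cam(c); return p['xyz'],M@np.array([(u-p['cx'])/f,-(v-p['cy'])/f,-1])
def onz(c,u,v,z):
    o,d=ray(c,u,v); return (o+d*(z-o[2])/d[2])[:2]
def proj(c,P):
    p,f,M=cam(c); q=(np.atleast_2d(P)-p['xyz'])@M
    return np.c_[p['cx']-f*q[:,0]/q[:,2], p['cy']+f*q[:,1]/q[:,2]]
def tri(a,b):
    A=np.zeros((3,3));y=np.zeros(3)
    rs=[ray(*a),ray(*b)]
    for o,d in rs:
        d=d/np.linalg.norm(d);Q=np.eye(3)-np.outer(d,d);A+=Q;y+=Q@o
    X=np.linalg.solve(A,y); return X,[np.linalg.norm(np.cross(X-o,d/np.linalg.norm(d))) for o,d in rs]
def rect(c,im,ctr,z,h=.08,n=480):  # up=+x, left=+y
    g=np.linspace(h,-h,n); Y,X=np.meshgrid(ctr[1]+g,ctr[0]+g)
    q=proj(c,np.c_[X.ravel(),Y.ravel(),np.full(n*n,z)]).astype(np.float32).reshape(n,n,2)
    return cv2.remap(im,q[...,0],q[...,1],cv2.INTER_CUBIC)
E
python3 - <<'E'
from h import *
print('origin tri',tri(("side",274.4,273.1),("top",259.5,179.7)), onz("top",259.5,179.7,0),onz("side",274.4,273.1,0))
print('pointer',tri(("side",339.4,196.3),("top",310.6,235.7)))
print('tab',onz("top",241.5,174.4,.054))
im=cv2.imread('pics/top1.png'); m=[np.load(c+'_m.npy') for c in("side","top")]
k=onz("top",*np.argwhere(m[1])[:,::-1].mean(0),.08); print('knob',k, [np.argwhere(x)[:,::-1].mean(0) for x in m])
c=onz("top",259.5,179.7,0)
a=[rect("top",im,c,z) for z in(.04,.094)]
for x in a: cv2.drawMarker(x,(240,240),(0,0,255),0,12)
cv2.imwrite('pics/r1.png',cv2.resize(np.hstack(a),(800,400)))
E
```

```text
origin tri (array([0.60888734, 0.06023168, 0.0033608 ]), [np.float64(0.000558577475255581), np.float64(0.0005585774752553661)]) [0.60993502 0.06059901] [0.60898204 0.0561369 ]
pointer (array([ 0.49531288, -0.04515318,  0.09128501]), [np.float64(0.0009541439123189208), np.float64(0.0009541439123187623)])
tab [0.61197701 0.09037502]
knob [0.60766943 0.05955183] [array([269.67452135, 239.03976436]), array([255.92307692, 174.78321678])]
```

View pics/r1.png

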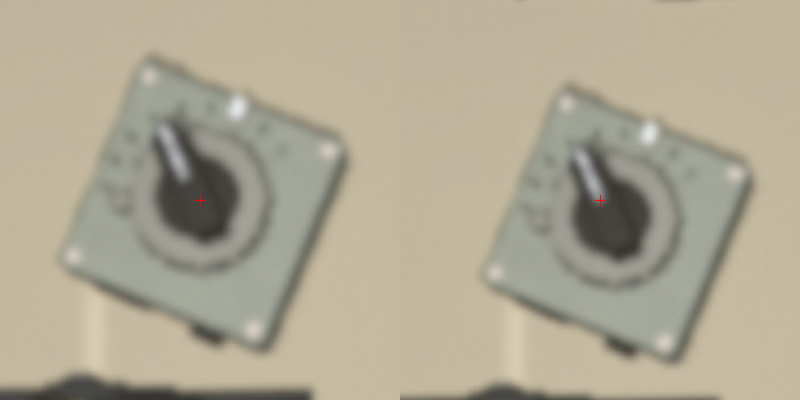

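```bash
R='[0.05,-0.0234,-0.018,0,0]'; python3 -m handwheel '[[[0.05,-0.0234,-0.018,0,0],[0.05,-0.0234,-0.018,0,0],[0.05,-0.0234,-0.018,0,0],[0.05,-0.0234,-0.018,0,0],[0.05,-0.0234,-0.018,0,0],[0.05,-0.0234,-0.018,0,0],[0.05,-0.0234,-0.018,0,0],[0.05,-0.0234,-0.018,0,0],[0.05,-0.0234,-0.018,0,0],[0.05,-0.0234,-0.018,0,0],[0.05,-0.0234,-0.018,0,0],[0.05,-0.0234,-0.018,0,0]]]' 20
python3 - <<'E'
from h import *
im=cv2.imread('pics/top1.png'); c=np.array([.6088,.0598])
def mom(m):
    M=cv2.moments(m.astype(np.uint8),True); return M['m10']/M['m00'],M['m01']/M['m00'],M['m00'],np.degrees(.5*np.arctan2(2*M['mu11'],M['mu20']-M['mu02']))
for z in(.04,.05,.062,.094):
    r=rect("top",im,c,z,.035,420)  # 1/6 mm px
    g=r.max(2)
    b=(g<85).astype(np.uint8)
    x,y,a,t=mom(b); print(z,'dark centre mm fwd,left',round((210-y)/6,1),round((210-x)/6,1),'area mm2',a/36,'axis',t)
    q=(g>110)&(np.hypot(*(np.mgrid[:420,:420]-210))<24*6); 
    if z==.094:
        lab=cv2.connectedComponentsWithStats(((g>115)*255).astype(np.uint8)); print(lab[2],lab[3])
        cv2.imwrite('pics/r2.png',np.hstack([r,cv2.cvtColor(b*255,cv2.COLOR_GRAY2BGR)])[:, :800])
E
```

```text
time: 1.6
eef_pos: [0.408, 0.3503, 0.2316]
tcp_rot: [0.154, 0.988, 0.0, 0.0]
contact_force: [0.4, 0.2, 0.2]
opening: 0.586
finger_force: 0.0
0.04 dark centre mm fwd,left 2.3 1.5 area mm2 728.0 axis 76.85720827709075
0.05 dark centre mm fwd,left 0.8 0.4 area mm2 711.75 axis 76.89132074094933
0.062 dark centre mm fwd,left -1.0 -0.9 area mm2 692.7222222222222 axis 76.86166480945296
0.094 dark centre mm fwd,left -5.9 -4.2 area mm2 643.1388888888889 axis 76.92467634029893
[[   131     68    197    285  32919]
 [     0      0    420    420 143481]] [[228.19784927 232.07916401]
 [205.21013235 204.31963814]]
```

View pics/r2.png

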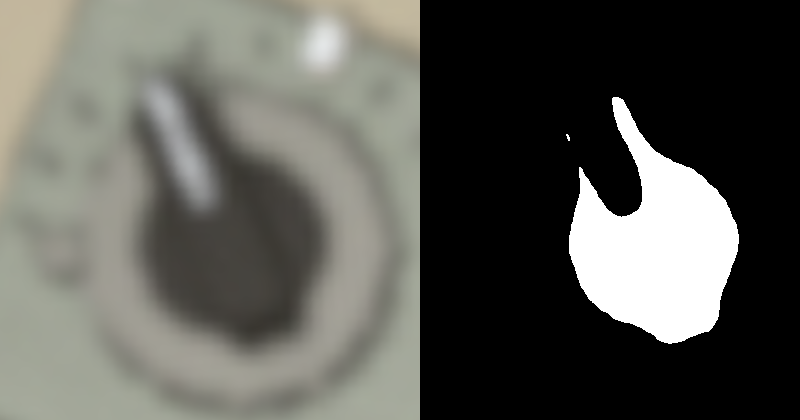

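The white line on the bar runs (155,85)→(207,205) in the rectified view: nose yaw ≈ +24°, and the axis (210,210) lies on it. Body yaw from the case screws is ≈ −22°, so the knob must turn ≈ 46° clockwise.

```bash
python3 -m handwheel '[[[0.05,-0.0234,-0.018,0,0],[0.05,-0.0234,-0.018,0,0],[0.05,-0.0234,-0.018,0,0],[0.05,-0.0234,-0.018,0,0],[0.05,-0.0234,-0.018,0,0],[0.05,-0.0234,-0.018,0,0],[0.05,-0.0234,-0.018,0,0],[0.05,-0.0234,-0.018,0,0],[0.05,-0.0234,-0.018,0,0],[0.05,-0.0234,-0.018,0,0],[0.05,-0.0234,-0.018,0,0],[0.05,-0.0234,-0.018,0,0]]]'
python3 -m handwheel '[[[0.05,0,0,0,-7],[0.05,0,0,0,-7],[0.05,0,0,0,-7],[0.05,0,0,0,-7],[0.05,0,0,0,-7],[0.05,0,0,0,-7],[0.05,0,0,0,0],[0.05,0,0,0,0],[0.05,0,0,0,0]]]'
python3 - <<'E'
from h import *
s=get_state(); M=R.from_quat(s['tcp_rot']).as_matrix(); p=s['eef_pos']
print(p,M[:,0],np.degrees(np.arctan2(M[1,0],M[0,0])), 'shift tool', M.T@(np.array([.6088,.0598,.068])-p))
im=viewer.read_camera("side"); cv2.imwrite('pics/s3.png',cv2.resize(im[100:320,180:460],None,fx=2.8,fy=2.7))
E
```

```text
time: 2.6
eef_pos: [0.6096, 0.0589, 0.2315]
tcp_rot: [0.154, 0.988, 0.0, 0.0]
contact_force: [0.5, 0.7, -0.0]
opening: 0.575
finger_force: 0.0
time: 3.35
eef_pos: [0.6089, 0.0602, 0.2314]
tcp_rot: [-0.209, 0.978, -0.0, 0.0]
contact_force: [-0.1, -1.2, 0.2]
opening: 0.582
finger_force: 0.0
[0.60892015 0.06022792 0.23140197] [-9.12812138e-01 -4.08379707e-01 -1.22415523e-04] -155.89690869282225 shift tool [ 0.00030443 -0.00033116  0.16340196]
```

View pics/s3.png

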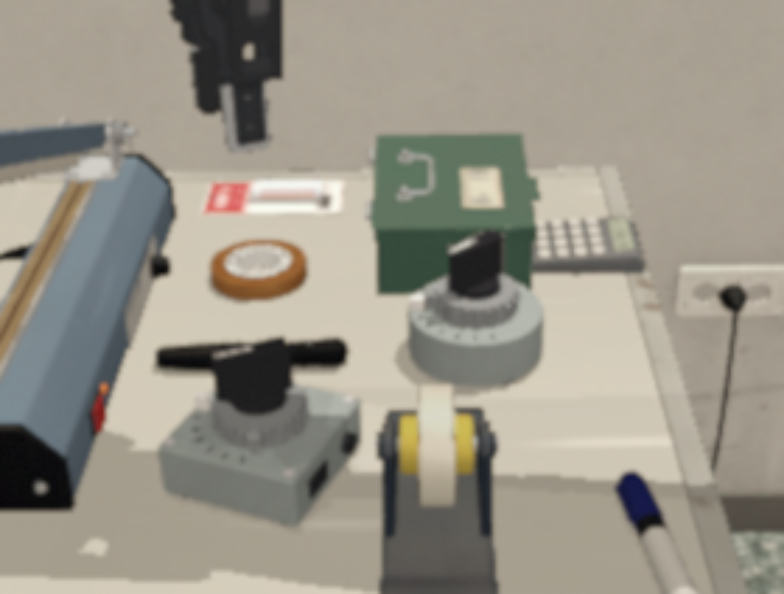

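The gripper (crop ≈(250,130)) hangs above and clear of the square timer's bar (≈(252,370)), with nothing in the way. Descending.

```bash
python3 -m handwheel '[[[0.05,0,0,0.03,0],[0.05,0,0,0.03,0],[0.05,0,0,0.03,0],[0.05,0,0,0.02,0],[0.05,0,0,0.02,0],[0.05,0,0,0.012,0],[0.05,0,0,0.01,0],[0.05,0,0,0.01,0],[0.05,0,0,0,0],[0.05,0,0,0,0]]]'
python3 - <<'E'
from h import *
s=get_state();print(s['contact_force'],s['wrist_torque'])
im=viewer.read_camera("side"); cv2.imwrite('pics/s4.png',cv2.resize(im[190:310,200:360],None,fx=5,fy=5,interpolation=2))
E
```

```text
time: 4.23
eef_pos: [0.6092, 0.0602, 0.0695]
tcp_rot: [-0.21, 0.978, -0.0, 0.0]
contact_force: [0.0, -0.2, 0.8]
opening: 0.585
finger_force: 0.0
[ 0.0420831  -0.16965007  0.79919709] [-0.00738109  0.04863741  0.05347321]
```

View pics/s4.png

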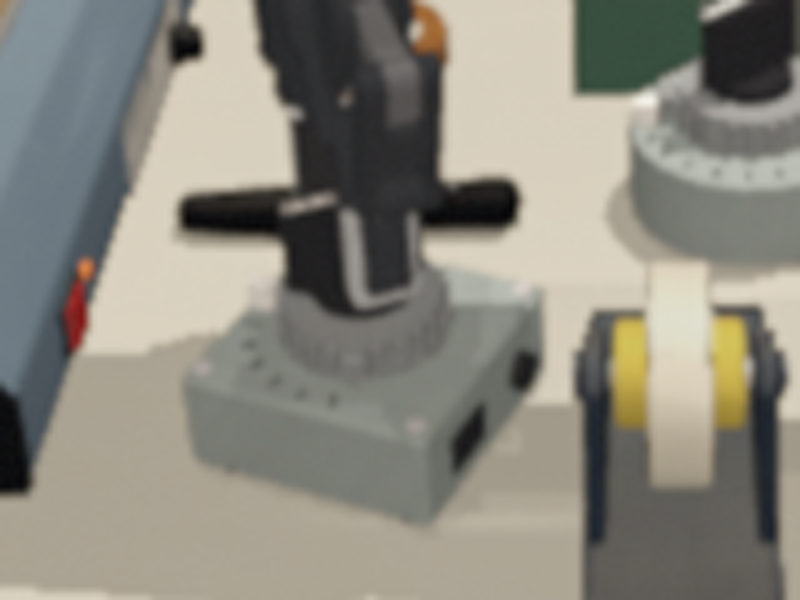

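The near finger stands beside the bar (crop (380,260)), clear of the ring, with the nose showing at (300,205). Closing.

```bash
python3 -m handwheel '[[[0.01,0,0,0,0],[0.01,0,0,0,0],[0.01,0,0,0,0],[0.01,0,0,0,0],[0.01,0,0,0,0],[0.01,0,0,0,0],[0.01,0,0,0,0],[0.01,0,0,0,0]]]' 30
python3 -c "
from h import *
s=get_state();print(s['contact_force'],s['wrist_torque'],s['eef_pos'])"
```

```text
time: 4.95
eef_pos: [0.6096, 0.06, 0.0704]
tcp_rot: [-0.21, 0.978, -0.0, 0.001]
contact_force: [-0.6, -1.0, 5.0]
opening: 0.155
finger_force: 32.7
[-0.5874439  -1.0201083   5.01819105] [-0.13778862  0.15793744 -0.00159845] [0.60963796 0.06002878 0.07043299]
```

```bash
python3 -m handwheel '[[[0.01,0,0,0,4.2],[0.01,0,0,0,4.2],[0.01,0,0,0,4.2],[0.01,0,0,0,4.2],[0.01,0,0,0,4.2],[0.01,0,0,0,4.2],[0.01,0,0,0,4.2],[0.01,0,0,0,4.2],[0.01,0,0,0,4.2],[0.01,0,0,0,4.2],[0.01,0,0,0,4.2],[0.01,0,0,0,0]]]'
python3 -m handwheel '[[[0.01,0,0,0,0],[0.01,0,0,0,0],[0.01,0,0,0,0]]]'
python3 -c "
from h import *
s=get_state();M=R.from_quat(s['tcp_rot']).as_matrix();print(s['contact_force'],s['wrist_torque'],np.degrees(np.arctan2(M[1,0],M[0,0])))"
```

```text
time: 5.95
eef_pos: [0.6097, 0.0591, 0.0704]
tcp_rot: [0.191, 0.982, -0.001, 0.001]
contact_force: [-1.4, -3.8, 5.3]
opening: 0.154
finger_force: 32.8
time: 6.2
eef_pos: [0.6097, 0.059, 0.0704]
tcp_rot: [0.19, 0.982, -0.001, 0.001]
contact_force: [-0.5, -4.7, 4.8]
opening: 0.157
finger_force: 32.8
[-0.49128425 -4.65676998  4.84403805] [-0.62222745  0.17889319 -0.05903932] 158.06517376143975
```

Tool x is at 158° (bar along −22°). Release, rise, back away to clear the view.

```bash
python3 -m handwheel '[[[0.045,0,0,0,0],[0.045,0,0,0,0],[0.045,0,0,0,0],[0.045,0,0,0,0],[0.045,0,0,0,0],[0.045,0,0,-0.01,0],[0.045,0,0,-0.02,0],[0.045,0,0,-0.03,0],[0.045,0,0,-0.03,0],[0.045,0,0,-0.03,0],[0.045,0,0,-0.03,0],[0.045,0,0,0,0]]]'
python3 -m handwheel '[[[0.045,0.02,0.03,0,0],[0.045,0.02,0.03,0,0],[0.045,0.02,0.03,0,0],[0.045,0.02,0.03,0,0],[0.045,0.02,0.03,0,0],[0.045,0.02,0.03,0,0],[0.045,0.02,0.03,0,0],[0.045,0.02,0.03,0,0],[0.045,0,0,0,0],[0.045,0,0,0,0]]]'
python3 - <<'E'
from h import *
im=viewer.read_camera("top"); cv2.imwrite('pics/top5.png',im); c=np.array([.6088,.0598])
for n in("square_timer_tab","round_timer_pointer"):
    print(n,[(round(d['xy'][0]*640,1),round(d['xy'][1]*400,1),round(d['confidence'],2)) for d in viewer.pinpoint("top",n)])
old=cv2.imread('pics/top1.png')
cv2.imwrite('pics/r5.png',cv2.resize(np.hstack([rect("top",old,c,.056,.06,400),rect("top",im,c,.094,.06,400)]),(800,400)))
rd=cv2.absdiff(im,old)[215:275,295:350].max(); print('round diff',rd)
E
```

```text
time: 7.2
eef_pos: [0.6127, 0.0602, 0.2287]
tcp_rot: [0.19, 0.982, 0.001, 0.007]
contact_force: [0.7, 0.2, 1.2]
opening: 0.528
finger_force: 0.0
time: 8.03
eef_pos: [0.5493, 0.3444, 0.2194]
tcp_rot: [0.189, 0.982, -0.0, -0.0]
contact_force: [-0.3, -0.5, 0.6]
opening: 0.526
finger_force: 0.0
square_timer_tab [(240.4, 176.8, 0.66)]
round_timer_pointer [(315.8, 236.5, 0.61)]
round diff 7
```

View pics/r5.png

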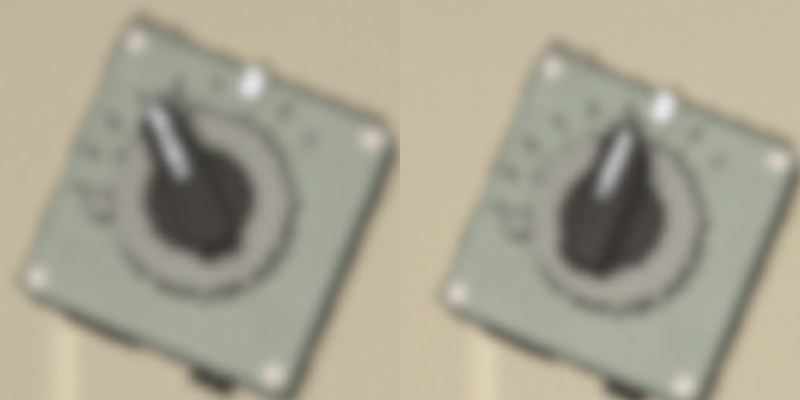

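The nose line now runs (607,190)→(628,127), aimed at the rib (662,105): about −18…−21° against the body yaw of −22°. The tab seems unmoved; checking its pixels before handing in.

```bash
python3 - <<'E'
from h import *
a,b=[rect("top",cv2.imread(f'pics/top{i}.png'),(.6088,.0598),.054,.06,400).astype(np.float32).mean(2) for i in(1,5)]
s=lambda i:i[170:250,70:125]
print(cv2.phaseCorrelate(s(a).copy(),s(b).copy(),cv2.createHanningWindow((55,80),cv2.CV_32F)),'px of 0.3 mm', np.abs(s(a)-s(b)).max(), s(a).std())
E
```

```text
((-0.10185335237326143, -0.12346672091548783), 0.8722916146119436) px of 0.3 mm 6.0 7.8521566
```

```bash
python3 -c "
from plant import sign_off; print(sign_off())"
```

```text
the job is handed in; nothing more can be done
None
```

The job is handed in: the square timer's inner knob points at the rib to within about 4° in the last picture. The outer ring and the round timer showed no movement there, and the gripper is open and clear of everything.

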